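Draw a cover plate from the magazine and close the actuator housing

TASK

Slide the top cover plate of the stack out over the open front end of the magazine until it overhangs, pinch it there by its two long edges and lift it off, then lay it gently, flat and squarely, lengthwise on the open housing, so that it closes the opening and stands out about equally on opposite sides. Leave the two plates below in the magazine and do not shove or knock over the other things on the table.

Things in the scene. Friction and masses are not known exactly. Their poses are not given: they have to be found in the camera images.
- top_plate_center (a point): Centre (half-way up) of the top cover plate of the stack: bare aluminium, 140 mm long (its x axis), 60 mm wide (y), 4 mm thick, about 90 g, small dark screw holes near its ends. It starts lengthwise in the magazine on two equal plates, upper face 72 mm above the table. Metal slides easily on metal (friction about 0.35): fingertips pressed on it with 5 to 20 N and dragged take it along.
- magazine: Fixed magazine, grey block with steel side guides. Origin on the table under the stack's centre; its open front looks along its -x axis (to the robot at yaw 0), z up. Bed 60 mm above the table, carrying three plates. Side guides x = -76 to +82 mm, inner faces y = +-32, outer +-38 mm, tops 73 mm above the table; rear stop at x = +74 mm, same height. A plate slid out over 70 mm would tip.
- magazine_front (a point): Middle of the magazine's front edge at bed height (60 mm above the table), 78 mm in front of its origin; axes as the magazine's. A low stop just behind it reaches 66 mm above the table: it holds the two lower plates back while the top plate slides out over it. In front there is free air down to the table, but for a foot plate 10 mm high reaching 12 mm forward.
- housing_top (a point): Centre of the open top of the actuator housing, level with its rim, 67 mm above the table. The fixed housing is a grey open box 120 mm long (this point's x axis) and 40 mm wide (y), walls 4 mm, z up; centred, the cover plate stands out 10 mm all round. Beside it only a flat jig plate, 190 x 90 mm and 10 mm high; beyond its two ends clamps, at most 40 mm above the table.
- mid_plate_center (a point): Centre of the second plate of the stack (same size), 66 mm above the table; stays in the magazine.
- low_plate_center (a point): Centre of the lowest plate of the stack (same size), 62 mm above the table; stays in the magazine.
- screwdriver: Loose screwdriver, about 190 mm long and 26 mm thick, lying on the table between magazine and housing (bystander); its own x runs along it.
- bottle_center (a point): Half-way up a loose clear water bottle, 66 mm across, 200 mm tall, standing to the robot's right (bystander).
- tape_roll: Loose cardboard ring, 90 mm across, 25 mm high, lying on the table beyond the magazine and the housing, between them (bystander); origin at its underside's centre.
- bracket: Loose steel angle bracket, 70 x 40 mm, 49 mm high, on the table to the robot's left (bystander); origin under its foot's centre.
Mind the look-alikes: they are no part of the job. Leave any yellow look-alike of the part that bears top_plate_center alone.

How it is judged:
On the way, in this order (a step that is already met when the one before it is completed fails the run):
1. the top plate has been slid at least 25 mm out of the front of the magazine and lies level on the stack (x of top_plate_center in the frame of magazine between -0.09 and -0.025 m and z of top_plate_center in the frame of magazine between 0.066 and 0.075 m and angle between top_plate_center's own z axis and vertical below 0.1 rad), for 0.1 s.
2. the plate is held by the fingers clear above the magazine (height (world z) of top_plate_center above 0.08 m and contact force between the fingers and top_plate above 0.5 N), for 0.1 s.
At the end, for the whole second after the job is handed in: The top plate rests on the housing's rim, at rest and flat (within 0.05 rad), its centre within 12 mm lengthwise and 9 mm across of the middle of the opening, its long axis within 0.15 rad of the housing's; the two lower plates still lie in the magazine, within 12 mm of their places (x of top_plate_center in the frame of housing_top between -0.012 and 0.012 m and y of top_plate_center in the frame of housing_top between -0.009 and 0.009 m and z of top_plate_center in the frame of housing_top between 0 and 0.005 m and angle between the x axis of top_plate_center and the x axis of housing_top, either way round below 0.15 rad and angle between the z axis of top_plate_center and the z axis of housing_top, either way round below 0.05 rad and linear speed of top_plate below 0.01 m/s and contact force between top_plate and housing above 0.2 N and x of mid_plate_center in the frame of magazine between -0.012 and 0.012 m and y of mid_plate_center in the frame of magazine between -0.012 and 0.012 m and x of low_plate_center in the frame of magazine between -0.012 and 0.012 m and y of low_plate_center in the frame of magazine between -0.012 and 0.012 m and z of mid_plate_center in the frame of magazine between 0.062 and 0.07 m and z of low_plate_center in the frame of magazine between 0.058 and 0.066 m); the robot touches nothing.
It fails at once if the screwdriver is moved by more than 40 mm (distance of screwdriver from where it was at the start of the episode above 0.04 m).
It fails at once if the bottle is moved by more than 40 mm (distance of bottle_center from where it was at the start of the episode above 0.04 m).
It fails at once if the tape roll is moved by more than 40 mm (distance of tape_roll from where it was at the start of the episode above 0.04 m).
It fails at once if the steel bracket is moved by more than 40 mm (distance of bracket from where it was at the start of the episode above 0.04 m).
It fails at once if the plate is rammed or dropped hard onto the housing (over 40 N) (contact force between top_plate and housing above 40 N).
It also fails if it takes over 51 s, if anything falls off the work surface, if the arm or the gripper's body presses on something with over 40 N, if the wrist force passes 120 N, or if a joint passes its speed limit or range.

ROBOT

A 6-joint arm with a two-finger parallel gripper is mounted at the origin on the work surface. World frame = base frame: x ahead of the robot, y to its left, z up, the work surface at z = 0. Lengths are in m, angles in rad, forces in N, time in s.
With the tool pointing down it reaches from about 0.3 to 0.875 m from the base axis. Payload 6.4 kg.
Tool frame: the origin (TCP) lies between the finger pads; the fingertips stand ctrl.tip_extent ahead of it and the grasp point (between the pads) is the TCP (ctrl.tip_extent is the distance from the TCP to the fingertips, in m); z points along the fingers, y is the line along which they close (so a half turn about z gives the same grasp; the last joint's range is limited). The gripper opens to 85 mm and grips with 20 to 120 N. Pads are 22 mm wide; open, the fingers measure 114 mm over their backs; the gripper's body (76 mm by 85 mm) begins 54 mm behind the grasp point. The pads swing forward as they close: fully open they stand 13 mm farther back than shut.
Start: joints at [1.08, 0.181, 1.607, -0, 1.354, -0.206], TCP at [0.162, 0.552, 0.25] pointing down, gripper open.
Joint ranges: [-2.99, 2.99], [-0.89, 2.07], [0.3, 2.58], [-1.14, 4.28], [0, 2.63], [-3.12, 3.12]. Speed limits (rad/s): [2.57, 2.57, 3.01, 3.14, 3.14, 3.14].

INTERFACE

Orientations are given as a unit quaternion [w, x, y, z].
In Python, from bench import ctrl gives the robot as it stands.
- The arm moves only by the tool send_rows, never from a script. Its arguments are lists of equal length, an entry for each row: "dr": the turn, a rotation vector about the tool's x, y, z in units of 6 degrees (1.0 is 6 degrees), a list of three; "xyz": the shift along the tool's x, y, z in cm, a list of three; "jaw": the opening in per cent of the stroke, from 0 (shut) to 100 (fully open). In form: {"dr": [[wx, wy, wz], ...], "xyz": [[dx, dy, dz], ...], "jaw": [jaw, ...]}. A call has exactly 8 rows; each row is the pose to reach, as a shift and turn from the pose commanded when the call began, along the tool's axes at that moment; what a row does not reach only later rows make up. A row lasts 1/8 s, in which the tool goes at most 62.5 mm and 10.7 degrees, less where a joint would pass 70% of its speed; a pose out of reach is approached as far as the arm can. A call with a gripper value outside its range is refused whole. The fingers move at their own pace and stop on an object; the grip force is fixed at half the most. Time passes only in rows, so rows that repeat a pose let the fingers close, or fill a call up. It gives the time, the measured TCP pose, the force, the opening and the grip force at its end, in the units of the state.
- ctrl.get_obs(): the state, without advancing time (a new reading comes with each control period).
- ctrl.camera(name): name is "scene" or "top" or "wrist"; returns the picture (400x640x3 uint8, red, green, blue); there is no depth.
- ctrl.calibration(name): a dict with "camera_matrix" (3x3 intrinsics, pixels), "world_from_camera" (4x4, takes a point from camera to world coordinates). Camera axes: x right, y up, looking along -z (the intrinsics and any distortion apply to the point x, -y, -z); pixel columns grow to the right and rows downward; lengths in m; the calibration is good to about 2 mm. A picture is of the moment at which its call begins: read the wrist's pose just before it. calibration takes no time and is no camera call; for the wrist camera it gives the pose at the moment of the call.
- ctrl.hand_in(): hands the job in; it is judged then, once.
The state is a dict: "time_s": time; "q": joint angles; "dq": joint speeds; "joint_efforts": joint torques, N m; "eef_pos": TCP position; "eef_rot": TCP orientation; "wrist_force": force on the tool from outside, world axes, zero at the start; "torque": the same for the moment, N m; "opening": opening from 0.0 (shut) to 1.0 (fully open); "grasp_force": force on a finger pad.
Only numpy, scipy, OpenCV 4.12 (cv2) and the standard library are available. Lean on these libraries where they do the work, as an engineer would, in place of code of your own. Each camera call takes 0.05 s, during which the arm holds its last target. There are 200 camera calls.

## Working session

There is one attempt and no reset: what is moved stays moved. The work goes in short steps, Python scripts to look and compute and a tool call to move; the robot and the scene stay as the last step left them, time stands still between calls to the robot, and variables do not carry over. Pictures are saved under pics/ and viewed, at most 10 in all, crops included, and the job is handed in when it is done.

Besides the shell and the picture viewer there is one more tool, called after ">>>" as name(argument=value, ...) on one line, values as JSON. send_rows: Moves the arm, as the interface text tells. Its arguments: {"type":"object","properties":{"dr":{"type":"array","items":{"type":"array","items":{"type":"number"}}},"xyz":{"type":"array","items":{"type":"array","items":{"type":"number"}}},"jaw":{"type":"array","items":{"type":"number"}}},"required":["dr","xyz","jaw"]}

```bash
mkdir -p pics; ls
cat > h.py <<'E'
import numpy as np, cv2
from bench import ctrl
from scipy.spatial.transform import Rotation as R
def rot(q): return R.from_quat([q[1],q[2],q[3],q[0]])
def save(cam,name):
    c=ctrl.calibration(cam); im=ctrl.camera(cam); cv2.imwrite('pics/'+name,im[:,:,::-1]); return im,c
def ray(c,uv,z):
    K=np.array(c['camera_matrix']);T=np.array(c['world_from_camera'])
    d=np.linalg.inv(K)@[uv[0],uv[1],1]; d=T[:3,:3]@(d*[1,-1,-1]); o=T[:3,3]
    return o+d*(z-o[2])/d[2]
def proj(c,p):
    K=np.array(c['camera_matrix']);T=np.array(c['world_from_camera'])
    q=np.linalg.inv(T)@[*p,1]; q=K@(q[:3]*[1,-1,-1]); return q[:2]/q[2]
E
python3 - <<'E'
from h import *
o=ctrl.get_obs(); print({k:np.round(v,3) for k,v in o.items()}, ctrl.tip_extent)
for n in('top','scene'):
    im,c=save(n,n+'0.png'); print(n,{k:np.round(v,3).tolist() for k,v in c.items()})
E
```

```text
pics
{'time_s': np.float64(0.0), 'q': array([ 1.08 ,  0.182,  1.608,  0.   ,  1.354, -0.206]), 'dq': array([-0.001, -0.001, -0.001,  0.001, -0.   ,  0.002]), 'joint_efforts': array([-0.0000e+00, -4.4488e+01, -3.5133e+01, -0.0000e+00,  9.0000e-03,
       -0.0000e+00]), 'eef_pos': array([0.161, 0.551, 0.249]), 'eef_rot': array([-0.   ,  0.142,  0.99 , -0.001]), 'wrist_force': array([-0.419, -1.02 ,  0.051]), 'torque': array([-0.04 ,  0.075, -0.048]), 'grasp_force': np.float64(0.0), 'opening': np.float64(1.002)} 0.019
top {'camera_matrix': [[368.791, 0.0, 319.528], [0.0, 368.791, 192.673], [0.0, 0.0, 1.0]], 'world_from_camera': [[0.015, 0.988, -0.155, 0.292], [-1.0, 0.016, 0.005, -0.088], [0.007, 0.155, 0.988, 1.194], [0.0, 0.0, 0.0, 1.0]]}
scene {'camera_matrix': [[366.922, 0.0, 316.726], [0.0, 366.922, 194.957], [0.0, 0.0, 1.0]], 'world_from_camera': [[-0.827, -0.422, 0.372, 0.974], [0.562, -0.607, 0.561, 0.668], [-0.011, 0.673, 0.739, 1.103], [0.0, 0.0, 0.0, 1.0]]}
```

View pics/top0.png

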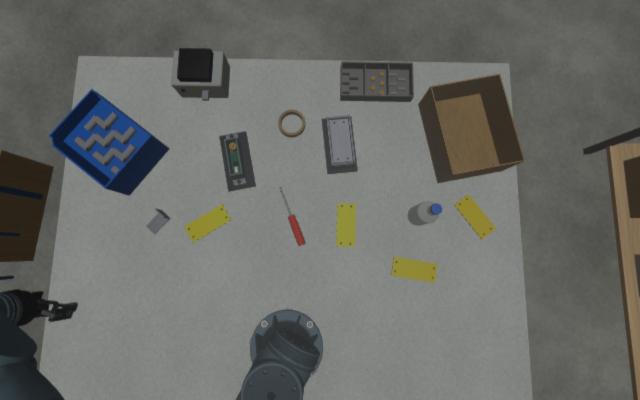

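The top view shows the magazine near (341,143), the housing near (237,160), the screwdriver at (292,215), yellow look-alike plates on the table, the bottle at (425,212), the tape at (291,122) and the bracket at (158,220). I'll enlarge the magazine and housing.

Run:
```python
from h import *
im=cv2.imread('pics/top0.png')
a=cv2.resize(im[105:180,310:370],None,fx=8,fy=8,interpolation=cv2.INTER_CUBIC)
b=cv2.resize(im[120:195,212:262],None,fx=6.4,fy=8,interpolation=cv2.INTER_CUBIC)
cv2.imwrite('pics/crop0.png',np.hstack([a,b]))
c=ctrl.calibration('top')
for n,uv,z in [('mag',(341,143),.07),('hous',(237,160),.067),('bottle',(425,212),.15),('tape',(291,122),.02),('brk',(158,220),.03),('sd1',(281,188),.01),('sd2',(300,244),.01)]: print(n,ray(c,uv,z).round(3))
```

```text
mag [ 0.628 -0.159  0.07 ]
hous [0.568 0.166 0.067]
bottle [ 0.405 -0.394  0.15 ]
tape [0.712 0.004 0.02 ]
brk [0.38  0.413 0.03 ]
sd1 [0.491 0.032 0.01 ]
sd2 [ 0.312 -0.034  0.01 ]
```

View pics/crop0.png

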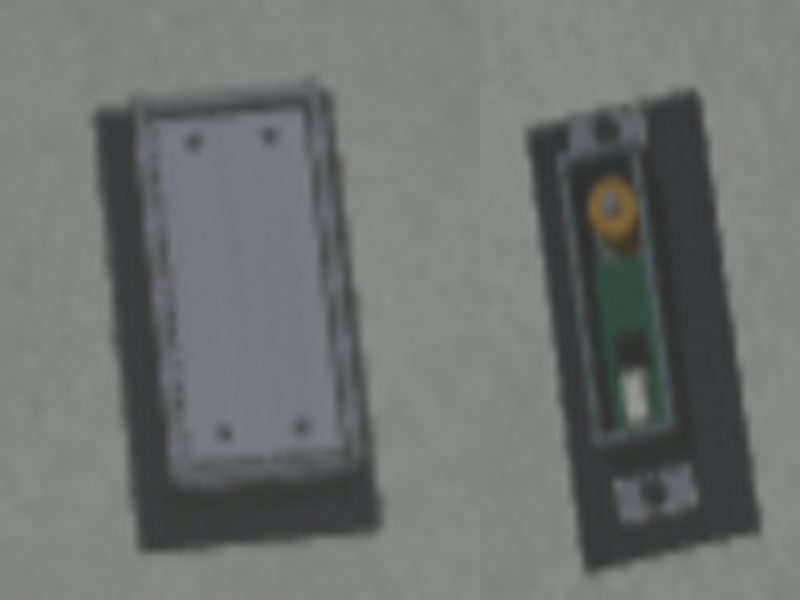

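```bash
cat >> h.py <<'E'
def tgt(yaw):  # tool down, tool x at given world yaw
    return R.from_matrix(np.array([[np.cos(yaw),np.sin(yaw),0],[np.sin(yaw),-np.cos(yaw),0],[0,0,-1]]))
def delta(p,yaw,p0=None,r0=None):
    o=ctrl.get_obs(); r0=r0 or rot(o['eef_rot']); p0=o['eef_pos'] if p0 is None else np.array(p0)
    print('xyz cm',(r0.inv().apply(np.array(p)-p0)*100).round(2),'dr',((r0.inv()*tgt(yaw)).as_rotvec(degrees=True)/6).round(2))
E
python3 - <<'E'
from h import *
c=ctrl.calibration('top')
A=[(194,142),(269,136),(224,432),(302,427)]; B=[(558,155),(645,148),(598,440),(678,430)]
for n,P,f,z in (('mag',[(310+x/8-.44,105+y/8-.44) for x,y in A],0,.072),('h',[(212+(x-480)/6.4-.42,120+y/8-.44) for x,y in B],0,.067)):
    W=np.array([ray(c,p,z) for p in P]); m=W.mean(0); d=W[0]+W[1]-W[2]-W[3]; print(n,W.round(3).tolist(),m.round(4),'yaw',np.arctan2(d[1],d[0]).round(3))
    yaw=np.arctan2(d[1],d[0])
    if n=='mag': mm,my=m,yaw
print('tool axes',rot(ctrl.get_obs()['eef_rot']).as_matrix().round(2).tolist())
for y in (my,my+np.pi,): delta([mm[0]-.03,mm[1],.25],y)
w=ctrl.calibration('wrist'); T=np.linalg.inv(np.r_[np.c_[rot(ctrl.get_obs()['eef_rot']).as_matrix(),ctrl.get_obs()['eef_pos']],[[0,0,0,1]]])@np.array(w['world_from_camera']);print(T.round(3),np.array(w['camera_matrix'])[0,0])
E
```

```text
mag [[0.695, -0.136, 0.072], [0.698, -0.165, 0.072], [0.577, -0.148, 0.072], [0.579, -0.179, 0.072]] [ 0.6372 -0.1571  0.072 ] yaw 0.11
h [[0.636, 0.211, 0.067], [0.639, 0.169, 0.067], [0.521, 0.186, 0.067], [0.526, 0.147, 0.067]] [0.5807 0.1781 0.067 ] yaw 0.205
tool axes [[-0.96, 0.28, -0.0], [0.28, 0.96, -0.0], [0.0, -0.0, -1.0]]
xyz cm [-6.270e+01 -5.547e+01  1.000e-02] dr [-1.000e-02  2.000e-02  2.623e+01]
xyz cm [-6.270e+01 -5.547e+01  1.000e-02] dr [-0.01 -0.01 -3.77]
[[ 0.001  0.962  0.275  0.07 ]
 [ 1.    -0.    -0.001  0.001]
 [-0.001  0.275 -0.962 -0.125]
 [ 0.     0.     0.     1.   ]] 303.1780519032083
```

>>> send_rows(dr=[[0,0,-0.5],[0,0,-1],[0,0,-1.5],[0,0,-2],[0,0,-2.5],[0,0,-3],[0,0,-3.4],[0,0,-3.77]], xyz=[[-3,-2.6,0],[-7,-6,0],[-11,-9.7,0],[-15,-13.3,0],[-19,-16.8,0],[-23,-20.3,0],[-27,-23.9,0],[-31,-27.4,0]], jaw=[100,100,80,60,40,20,0,0])

```text
time_s: 1.1
eef_pos: [0.3825, 0.2002, 0.2502]
eef_rot: [0.0, -0.056, 0.998, 0.0]
wrist_force: [1.2, 1.4, -0.2]
opening: -0.001
grasp_force: 0.0
```

Run:
```python
from h import *
print(ctrl.get_obs()['eef_pos'].round(4)); delta([.607,-.157,.25],np.pi+.11)
```

```text
[0.3825 0.2002 0.2502]
xyz cm [-1.834e+01 -3.799e+01  1.000e-02] dr [0.   0.   0.01]
```

>>> send_rows(dr=[[0,0,0],[0,0,0],[0,0,0],[0,0,0],[0,0,0],[0,0,0],[0,0,0],[0,0,0]], xyz=[[-2.6,-5.4,0],[-5.2,-10.8,0],[-7.9,-16.3,0],[-10.5,-21.8,0],[-13.2,-27.3,0],[-15.9,-32.8,0],[-18.3,-38,0],[-18.3,-38,0]], jaw=[0,0,0,0,0,0,0,0])

```text
time_s: 2.1
eef_pos: [0.6063, -0.1595, 0.2487]
eef_rot: [-0.001, -0.053, 0.999, 0.0]
wrist_force: [-0.1, 0.2, -0.1]
opening: 0.0
grasp_force: 0.0
```

Run:
```python
from h import *
print(ctrl.get_obs()['eef_pos'].round(4)); im,c=save('wrist','w1.png'); np.save('w1.npy',c,allow_pickle=True)
```

```text
[ 0.6063 -0.1595  0.2487]
```

View pics/w1.png

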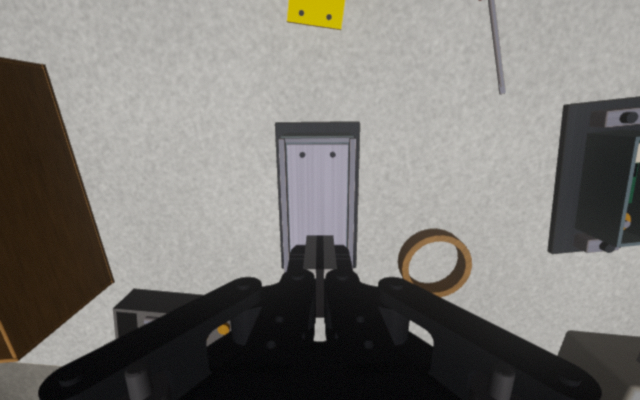

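The wrist view shows the plate's front holes at (303,154) and (333,154), front edge at row ~143, guides at columns 283 and 353. Jaws are shut and in line with the plate.

Run:
```python
from h import *
c=np.load('w1.npy',allow_pickle=True).item()
im=cv2.imread('pics/w1.png'); cv2.imwrite('pics/w1c.png',cv2.resize(im[115:275,265:370],None,fx=5,fy=3.7,interpolation=cv2.INTER_CUBIC))
for p in [(303,154),(333,154),(287,143),(351,143)]: print(p,ray(c,p,.072).round(4))
```

```text
(303, 154) [ 0.5799 -0.1773  0.072 ]
(333, 154) [ 0.5768 -0.1477  0.072 ]
(287, 143) [ 0.5708 -0.194   0.072 ]
(351, 143) [ 0.5641 -0.1314  0.072 ]
```

View pics/w1c.png

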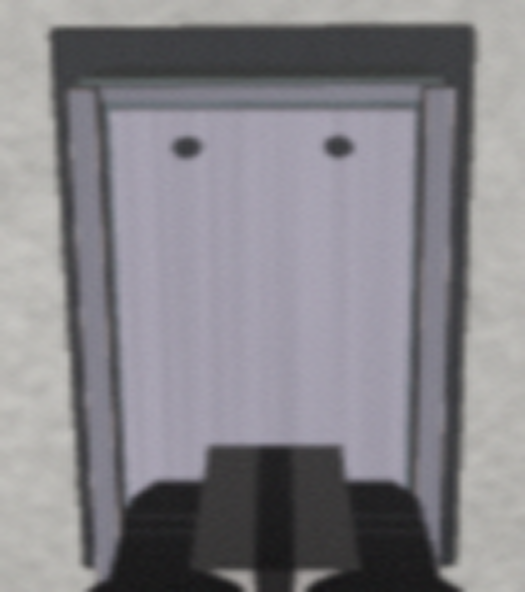

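Run:
```python
from h import *
c=np.load('w1.npy',allow_pickle=True).item()
a=ray(c,(316.9,143.7),.072);b=ray(c,(317.8,247.5),.072); d=b-a; y=np.arctan2(d[1],d[0]); print(a.round(4),b.round(4),y.round(3))
u=np.array([np.cos(y),np.sin(y),0]); print('centre',(a+.07*u).round(4))
C=np.array([.637,-.157,0])
delta(C+.03*u+[0,0,.072+ctrl.tip_extent+.005],np.pi+y); print(ctrl.tip_extent)
```

```text
[ 0.5684 -0.1646  0.072 ] [ 0.6792 -0.1521  0.072 ] 0.113
centre [ 0.6379 -0.1568  0.072 ]
xyz cm [-6.16 -0.31 15.27] dr [ 0.01 -0.02 -0.05]
0.019
```

>>> send_rows(dr=[[0,0,0],[0,0,0],[0,0,0],[0,0,0],[0,0,0],[0,0,0],[0,0,0],[0,0,0]], xyz=[[-2,-0.1,3],[-4,-0.2,6],[-6.2,-0.3,10],[-6.2,-0.3,13],[-6.2,-0.3,14.5],[-6.2,-0.3,15],[-6.2,-0.3,15.2],[-6.2,-0.3,15.2]], jaw=[0,0,0,0,0,0,0,0])

```text
time_s: 3.15
eef_pos: [0.6683, -0.1523, 0.0998]
eef_rot: [0.001, -0.055, 0.998, -0.0]
wrist_force: [0.6, -0.0, -0.1]
opening: 0.001
grasp_force: 0.0
```

>>> send_rows(dr=[[0,0,0],[0,0,0],[0,0,0],[0,0,0],[0,0,0],[0,0,0],[0,0,0],[0,0,0]], xyz=[[0,0,0.1],[0,0,0.2],[0,0,0.3],[0,0,0.4],[0,0,0.5],[0,0,0.5],[0,0,0.5],[0,0,0.5]], jaw=[0,0,0,0,0,0,0,0])

```text
time_s: 4.15
eef_pos: [0.6677, -0.152, 0.0934]
eef_rot: [0.0, -0.055, 0.998, -0.0]
wrist_force: [-0.1, -0.3, 0.2]
opening: 0.001
grasp_force: 0.0
```

>>> send_rows(dr=[[0,0,0],[0,0,0],[0,0,0],[0,0,0],[0,0,0],[0,0,0],[0,0,0],[0,0,0]], xyz=[[0,0,0.05],[0,0,0.1],[0,0,0.15],[0,0,0.2],[0,0,0.25],[0,0,0.25],[0,0,0.25],[0,0,0.25]], jaw=[0,0,0,0,0,0,0,0])

```text
time_s: 5.15
eef_pos: [0.6677, -0.152, 0.0911]
eef_rot: [0.0, -0.055, 0.998, -0.0]
wrist_force: [-1.3, 0.3, 4.4]
opening: 0.002
grasp_force: 2.1
```

>>> send_rows(dr=[[0,0,0],[0,0,0],[0,0,0],[0,0,0],[0,0,0],[0,0,0],[0,0,0],[0,0,0]], xyz=[[0,0,0.02],[0,0,0.04],[0,0,0.06],[0,0,0.06],[0.1,0,0.06],[0.3,0,0.06],[0.5,0,0.06],[0.7,0,0.06]], jaw=[0,0,0,0,0,0,0,0])

```text
time_s: 6.15
eef_pos: [0.6617, -0.1531, 0.0911]
eef_rot: [0.001, -0.055, 0.998, -0.001]
wrist_force: [2.3, -0.3, 5.6]
opening: -0.001
grasp_force: 2.7
```

>>> send_rows(dr=[[0,0,0],[0,0,0],[0,0,0],[0,0,0],[0,0,0],[0,0,0],[0,0,0],[0,0,0]], xyz=[[0.3,0,0.03],[0.7,0,0.04],[1.2,0,0.05],[1.7,0,0.05],[2.2,0,0.05],[2.7,0,0.05],[3.2,0,0.05],[3.7,0,0.05]], jaw=[0,0,0,0,0,0,0,0])

```text
time_s: 7.15
eef_pos: [0.6253, -0.1574, 0.0911]
eef_rot: [0.002, -0.055, 0.998, -0.001]
wrist_force: [2.0, -0.2, 6.1]
opening: -0.006
grasp_force: 3.4
```

>>> send_rows(dr=[[0,0,0],[0,0,0],[0,0,0],[0,0,0],[0,0,0],[0,0,0],[0,0,0],[0,0,0]], xyz=[[0.4,0,0],[0.8,0,0],[1.2,0,0],[1.5,0,0],[1.6,0,0],[1.6,0,0],[1.6,0,0],[1.6,0,0]], jaw=[0,0,0,0,0,0,0,0])

```text
time_s: 8.15
eef_pos: [0.6094, -0.1592, 0.0911]
eef_rot: [0.002, -0.055, 0.998, -0.001]
wrist_force: [1.5, -0.1, 7.4]
opening: 0.002
grasp_force: 3.8
```

>>> send_rows(dr=[[0,0,0],[0,0,0],[0,0,0],[0,0,0],[0,0,0],[0,0,0],[0,0,0],[0,0,0]], xyz=[[0,0,-0.2],[0,0,-0.8],[0,0,-2],[1,0,-3.5],[2,0,-5],[3,0,-6.5],[4,0,-8],[4,0,-8]], jaw=[0,0,0,0,0,50,100,100])

```text
time_s: 9.15
eef_pos: [0.5686, -0.1635, 0.1716]
eef_rot: [0.001, -0.055, 0.999, -0.001]
wrist_force: [0.1, 1.0, 0.1]
opening: 0.638
grasp_force: 0.0
```

Run:
```python
from h import *
print(ctrl.get_obs()['eef_pos'].round(4)); im,c=save('wrist','w2.png'); np.save('w2.npy',c,allow_pickle=True)
```

```text
[ 0.5686 -0.1635  0.1716]
```

View pics/w2.png

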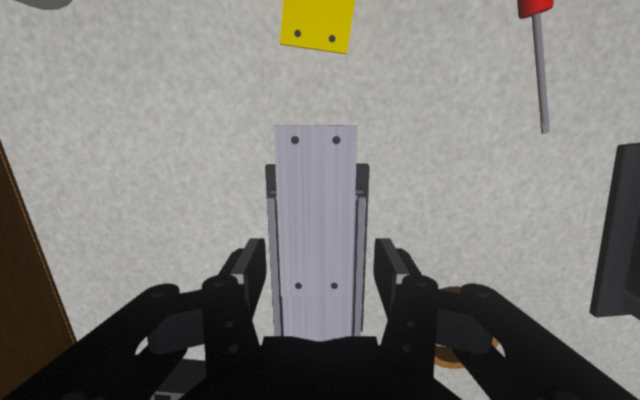

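The plate now overhangs the front: holes at (295,140), (336,140) and (298,286), (334,286), straight in the guides, gripper opening.

Run:
```python
from h import *
c=np.load('w2.npy',allow_pickle=True).item()
W=np.array([ray(c,p,.072) for p in [(295,140),(336,140),(298,286),(334,286)]]); m=W.mean(0); d=W[2]+W[3]-W[0]-W[1]; y=np.arctan2(d[1],d[0]); print(W.round(4).tolist(),m.round(4),y.round(3))
u=np.array([np.cos(y),np.sin(y),0]); M=np.array([.637,-.157,0]); um=np.array([np.cos(.113),np.sin(.113),0])
print('slid',(m-M)@um, 'front edge',(m-.07*u).round(4))
p=M-.0965*um; p[1]=m[1]+(p[0]-m[0])*np.tan(y); p[2]=.070; print('pinch',p.round(4)); delta(p,np.pi+y)
```

```text
[[0.5223, -0.1853, 0.072], [0.519, -0.1556, 0.072], [0.6426, -0.1722, 0.072], [0.6393, -0.1421, 0.072]] [ 0.5808 -0.1638  0.072 ] 0.11
slid -0.056618153039746516 front edge [ 0.5112 -0.1715  0.072 ]
pinch [ 0.5411 -0.1682  0.07  ]
xyz cm [ 2.78 -0.18 10.05] dr [-0.01  0.01 -0.  ]
```

>>> send_rows(dr=[[0,0,0],[0,0,0],[0,0,0],[0,0,0],[0,0,0],[0,0,0],[0,0,0],[0,0,0]], xyz=[[1.5,-0.1,0],[2.9,-0.2,0.5],[2.9,-0.2,3],[2.9,-0.2,6],[2.9,-0.2,8.5],[2.9,-0.2,10],[2.9,-0.2,10.6],[2.9,-0.2,10.6]], jaw=[100,100,100,100,100,100,100,100])

```text
time_s: 10.2
eef_pos: [0.5396, -0.1682, 0.0638]
eef_rot: [-0.0, -0.055, 0.998, 0.0]
wrist_force: [0.3, -0.4, -0.4]
opening: 1.0
grasp_force: 0.0
```

Run:
```python
from h import *
print(ctrl.get_obs()['eef_pos'].round(4)); im,c=save('wrist','w3.png')
```

```text
[ 0.5396 -0.1682  0.0638]
```

View pics/w3.png

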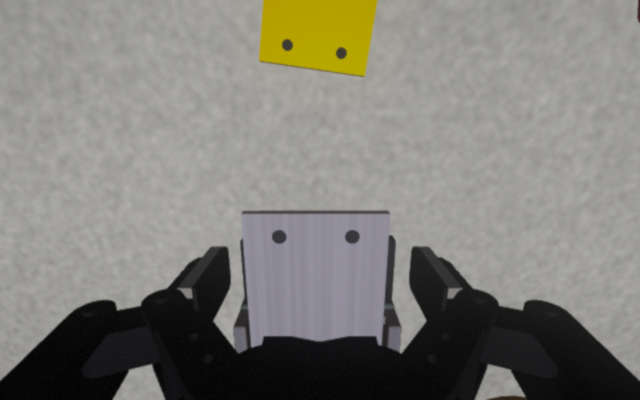

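The open pads straddle the overhanging plate (edges at columns 243 and 389), ahead of the guides at row ~320; plate sits ~1.6 mm to the image left, so I nudge by −0.15 cm in tool y and close.

>>> send_rows(dr=[[0,0,0],[0,0,0],[0,0,0],[0,0,0],[0,0,0],[0,0,0],[0,0,0],[0,0,0]], xyz=[[0,-0.15,0],[0,-0.15,0],[0,-0.15,0],[0,-0.15,0],[0,-0.15,0],[0,-0.15,0],[0,-0.15,0],[0,-0.15,0]], jaw=[100,90,80,60,50,40,40,40])

```text
time_s: 11.25
eef_pos: [0.5399, -0.1697, 0.0639]
eef_rot: [0.0, -0.055, 0.998, -0.0]
wrist_force: [-0.9, 0.9, 3.4]
opening: 0.687
grasp_force: 63.3
```

>>> send_rows(dr=[[0,0,0],[0,0,0],[0,0,0],[0,0,0],[0,0,0],[0,0,0],[0,0,0],[0,0,0]], xyz=[[0,0,-0.2],[0,0,-0.6],[0,0,-1.2],[0,0,-2.5],[0,0,-4],[0,0,-6],[0,0,-8],[0,0,-8]], jaw=[40,40,40,40,40,40,40,40])

```text
time_s: 12.25
eef_pos: [0.5413, -0.1705, 0.1465]
eef_rot: [0.002, -0.055, 0.998, -0.001]
wrist_force: [0.0, -0.6, -1.1]
opening: 0.683
grasp_force: 64.2
```

Run:
```python
from h import *
print(ctrl.get_obs()['eef_pos'].round(4)); im,c=save('wrist','w4.png'); np.save('w4.npy',c,allow_pickle=True)
im2,c2=save('scene','s4.png')
p=proj(c2,ctrl.get_obs()['eef_pos']).astype(int); print(p)
z=im2[max(p[1]-60,0):p[1]+60,max(p[0]-60,0):p[0]+60,::-1]
z=cv2.resize(z,(400,400),interpolation=cv2.INTER_CUBIC); a=cv2.resize(im[:,120:520,::-1],(400,400))
cv2.imwrite('pics/j4.png',np.hstack([a,z]))
```

```text
[ 0.5413 -0.1705  0.1465]
[288 182]
```

View pics/j4.png

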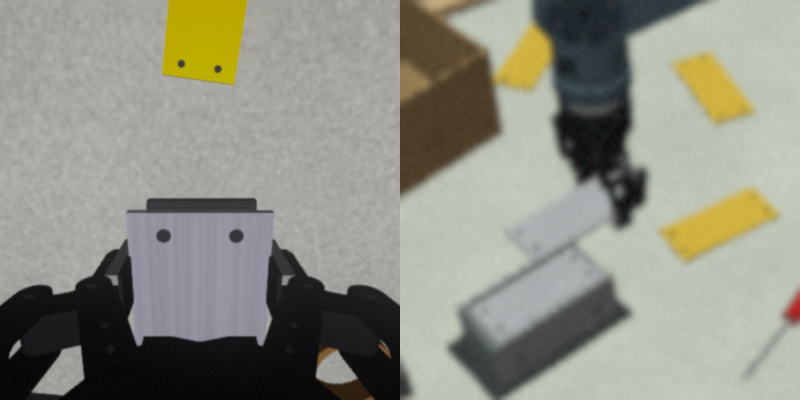

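The left half shows the plate in the pads, centred (holes at full-image columns 284 and 356, row 236); the scene view shows it level above the magazine with plates remaining in it. Next I move to a viewpoint beside the housing.

Run:
```python
from h import *
c=np.load('w4.npy',allow_pickle=True).item(); o=ctrl.get_obs(); r=rot(o['eef_rot'])
for p in [(284,236),(356,236)]: print('hole in tool',r.inv().apply(ray(c,p,o['eef_pos'][2]+.0082)-o['eef_pos']).round(4))
delta([.62,.03,.25],np.pi+.205)
```

```text
hole in tool [ 0.0167 -0.0146 -0.0082]
hole in tool [ 0.0167  0.0159 -0.0082]
xyz cm [-10.17  18.96 -10.61] dr [-0.    0.   -0.91]
```

>>> send_rows(dr=[[0,0,0],[0,0,0],[0,0,0],[0,0,-0.2],[0,0,-0.4],[0,0,-0.6],[0,0,-0.8],[0,0,-0.91]], xyz=[[0,1,-2],[-1.5,3,-4.5],[-3,6,-7],[-4.5,9,-9],[-6,12,-10.5],[-7.5,15,-10.5],[-9,17.5,-10.5],[-10.2,19,-10.5]], jaw=[40,40,40,40,40,40,40,40])

```text
time_s: 13.35
eef_pos: [0.6204, 0.0323, 0.2492]
eef_rot: [-0.0, -0.103, 0.995, 0.0]
wrist_force: [0.0, 0.3, -1.2]
opening: 0.681
grasp_force: 64.4
```

>>> send_rows(dr=[[0,0,0],[0,0,0],[0,0,0],[0,0,0],[0,0,0],[0,0,0],[0,0,0],[0,0,0]], xyz=[[0,0,0],[0,0,0],[0,0,0],[0,0,0],[0,0,0],[0,0,0],[0,0,0],[0,0,0]], jaw=[40,40,40,40,40,40,40,40])

```text
time_s: 14.35
eef_pos: [0.6203, 0.0305, 0.2487]
eef_rot: [-0.0, -0.103, 0.995, -0.0]
wrist_force: [0.4, -1.0, -1.1]
opening: 0.679
grasp_force: 64.4
```

Run:
```python
from h import *
print(ctrl.get_obs()['eef_pos'].round(4)); im,c=save('wrist','w5.png'); np.save('w5.npy',c,allow_pickle=True)
for p in [(.52,.166,.067),(.64,.19,.067)]: print(proj(c,p))
```

```text
[0.6203 0.0305 0.2487]
[475.82498428 109.26851781]
[458.80761311 227.07763086]
```

View pics/w5.png

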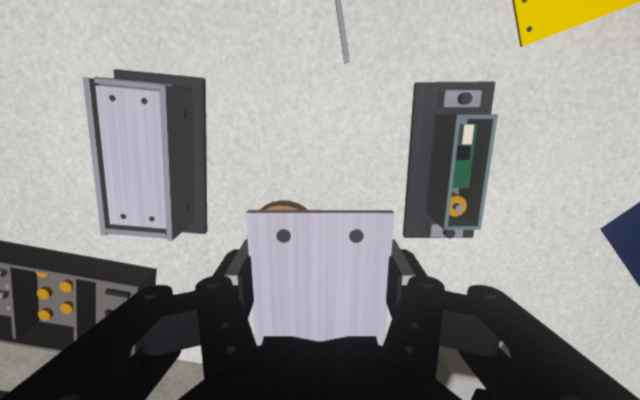

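The housing's rim is fully visible at about columns 445–497, rows 114–230; the plate is still centred in the grip. One enlarged crop for its corners.

Run:
```python
import cv2
im=cv2.imread('pics/w5.png'); cv2.imwrite('pics/w5c.png',cv2.resize(im[105:240,425:515],None,fx=6,fy=4.4,interpolation=cv2.INTER_CUBIC))
```

```text
(no output)
```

View pics/w5c.png

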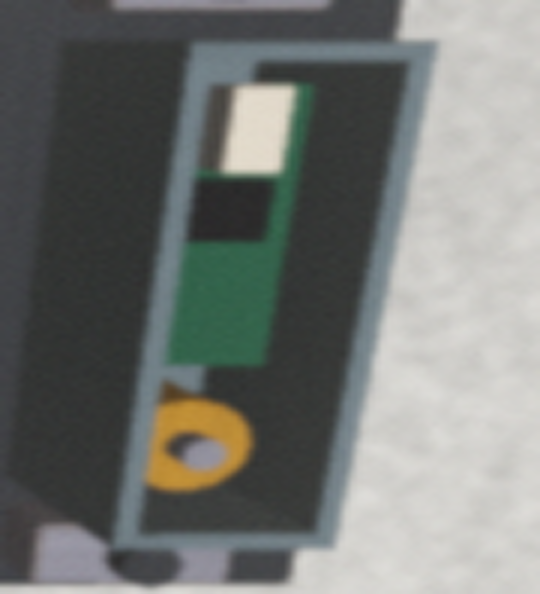

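Rim corners in the crop: (190,43), (438,43), (113,547), (334,547).

Run:
```python
from h import *
c=np.load('w5.npy',allow_pickle=True).item()
W=np.array([ray(c,(425+x/6-.4,105+y/4.4-.4),.067) for x,y in [(190,43),(438,43),(113,547),(334,547)]]); m=W.mean(0); d=W[2]+W[3]-W[0]-W[1]; y=np.arctan2(d[1],d[0]); print(W.round(4).tolist(),m.round(4),y.round(3),np.linalg.norm(d)/2)
C=(m+[.5807,.1781,.067])/2; Y=y; print(C.round(4))
u=np.array([np.cos(Y),np.sin(Y),0]); v=np.array([-u[1],u[0],0])
p=C-.0425*u; p[2]=.12; print(p.round(4)); delta([*p[:2],.25],np.pi+Y); delta(p,np.pi+Y)
```

```text
[[0.5284, 0.149, 0.067], [0.5202, 0.1884, 0.067], [0.6454, 0.1744, 0.067], [0.6373, 0.2135, 0.067]] [0.5828 0.1813 0.067 ] 0.212 0.11973011244928938
[0.5818 0.1797 0.067 ]
[0.5402 0.1708 0.12  ]
xyz cm [ 4.98 15.37 -0.13] dr [-0.   -0.   -0.07]
xyz cm [ 4.98 15.37 12.87] dr [-0.   -0.   -0.07]
```

>>> send_rows(dr=[[0,0,0],[0,0,0],[0,0,-0.07],[0,0,-0.07],[0,0,-0.07],[0,0,-0.07],[0,0,-0.07],[0,0,-0.07]], xyz=[[1,3,0],[2.2,7,0.5],[3.6,11,2],[4.6,14.4,4],[4.9,15.4,7],[4.9,15.4,11],[4.9,15.4,14],[4.9,15.4,16]], jaw=[40,40,40,40,40,40,40,40])

```text
time_s: 15.4
eef_pos: [0.5401, 0.1713, 0.0871]
eef_rot: [-0.001, -0.106, 0.994, 0.0]
wrist_force: [-0.3, 0.1, -0.5]
opening: 0.678
grasp_force: 64.4
```

>>> send_rows(dr=[[0,0,0],[0,0,0],[0,0,0],[0,0,0],[0,0,0],[0,0,0],[0,0,0],[0,0,0]], xyz=[[0,0,0.2],[0,0,0.5],[0,0,0.7],[0,0,0.9],[0,0,1.1],[0,0,1.2],[0,0,1.2],[0,0,1.2]], jaw=[40,40,40,40,40,40,40,40])

```text
time_s: 16.4
eef_pos: [0.541, 0.1712, 0.0767]
eef_rot: [0.0, -0.106, 0.994, 0.0]
wrist_force: [-0.5, 0.6, -0.5]
opening: 0.681
grasp_force: 64.4
```

Run:
```python
from h import *
o=ctrl.get_obs(); print(o['eef_pos'].round(4),o['wrist_force']); delta([.5402+.0007,.1708+.0011,.063],np.pi+.212)
```

```text
[0.541  0.1712 0.0767] [-0.45575491  0.56000055 -0.466259  ]
xyz cm [-0.01  0.07  1.37] dr [0.   0.   0.01]
```

>>> send_rows(dr=[[0,0,0],[0,0,0],[0,0,0],[0,0,0],[0,0,0],[0,0,0],[0,0,0],[0,0,0]], xyz=[[0,0.05,0.2],[0,0.05,0.4],[0,0.05,0.6],[0,0.05,0.75],[0,0.05,0.9],[0,0.05,1],[0,0.05,1.05],[0,0.05,1.05]], jaw=[40,40,40,40,40,40,40,40])

```text
time_s: 17.4
eef_pos: [0.5408, 0.1717, 0.0662]
eef_rot: [-0.0, -0.106, 0.994, -0.0]
wrist_force: [1.3, -0.2, -1.3]
opening: 0.682
grasp_force: 64.4
```

>>> send_rows(dr=[[0,0,0],[0,0,0],[0,0,0],[0,0,0],[0,0,0],[0,0,0],[0,0,0],[0,0,0]], xyz=[[0,0,0.03],[0,0,0.07],[0,0,0.1],[0,0,0.14],[0,0,0.17],[0,0,0.2],[0,0,0.2],[0,0,0.2]], jaw=[40,40,40,40,40,40,40,40])

```text
time_s: 18.4
eef_pos: [0.5409, 0.1717, 0.0642]
eef_rot: [0.0, -0.106, 0.994, -0.0]
wrist_force: [-0.1, -0.2, -1.5]
opening: 0.678
grasp_force: 64.4
```

>>> send_rows(dr=[[0,0,0],[0,0,0],[0,0,0],[0,0,0],[0,0,0],[0,0,0],[0,0,0],[0,0,0]], xyz=[[0,0,0.03],[0,0,0.06],[0,0,0.09],[0,0,0.12],[0,0,0.15],[0,0,0.15],[0,0,0.15],[0,0,0.15]], jaw=[40,40,40,40,40,40,40,40])

```text
time_s: 19.4
eef_pos: [0.5413, 0.1717, 0.0635]
eef_rot: [0.0, -0.106, 0.994, -0.0]
wrist_force: [-2.7, -0.9, 5.5]
opening: 0.68
grasp_force: 64.9
```

Contact at about 6 N. Release and rise.

>>> send_rows(dr=[[0,0,0],[0,0,0],[0,0,0],[0,0,0],[0,0,0],[0,0,0],[0,0,0],[0,0,0]], xyz=[[0,0,0],[0,0,0],[0,0,0],[0,0,0],[0,0,0],[0,0,0],[0,0,0],[0,0,0]], jaw=[75,80,85,90,95,100,100,100])

```text
time_s: 20.4
eef_pos: [0.5409, 0.1717, 0.0627]
eef_rot: [0.0, -0.106, 0.994, -0.0]
wrist_force: [0.1, -0.1, -0.1]
opening: 0.997
grasp_force: 0.0
```

>>> send_rows(dr=[[0,0,0],[0,0,0],[0,0,0],[0,0,0],[0,0,0],[0,0,0],[0,0,0],[0,0,0]], xyz=[[0,0,-0.5],[0,0,-1.5],[0,0,-3],[0,0,-6],[0,0,-9],[0,0,-12],[-1,0,-14],[-1,0,-14]], jaw=[100,100,100,100,100,100,100,100])

```text
time_s: 21.4
eef_pos: [0.5525, 0.174, 0.2058]
eef_rot: [0.003, -0.106, 0.994, -0.0]
wrist_force: [-0.7, -0.6, -0.1]
opening: 1.0
grasp_force: 0.0
```

Run:
```python
from h import *
im,c=save('wrist','w6.png'); np.save('w6.npy',c,allow_pickle=True)
im2,_=save('scene','s6.png'); 
cs=ctrl.calibration('scene'); p=proj(cs,(.6,.03,.06)).astype(int); print(p)
z=cv2.resize(im2[max(p[1]-75,0):p[1]+75,p[0]-105:p[0]+105,::-1],(420,300),interpolation=cv2.INTER_CUBIC)
cv2.imwrite('pics/j6.png',np.vstack([cv2.resize(im[60:360,110:530,::-1],(420,300)),z]))
```

```text
[305 240]
```

View pics/j6.png

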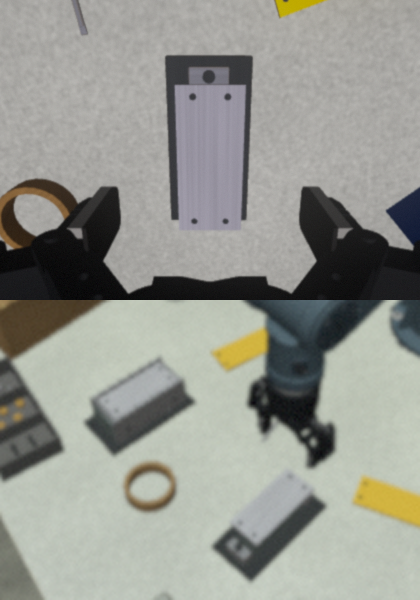

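The plate lies on the housing, aligned with the jig; holes at full-image (302.5,157), (338,157), (304.5,281), (335.5,281). Magazine stack undisturbed.

Run:
```python
from h import *
c=np.load('w6.npy',allow_pickle=True).item()
W=np.array([ray(c,p,.071) for p in [(302.5,156.8),(338,156.8),(304.5,281.2),(335.5,281.2)]]); m=W.mean(0); d=W[2]+W[3]-W[0]-W[1]; y=np.arctan2(d[1],d[0]); print(W.round(4).tolist(),m.round(4),y.round(3))
e=(m-[.5828,.1813,.071]); u=np.array([np.cos(.212),np.sin(.212),0]); print('len',e@u,'across',e@[-u[1],u[0],0])
```

```text
[[0.5256, 0.1546, 0.071], [0.5192, 0.1843, 0.071], [0.6437, 0.1802, 0.071], [0.6373, 0.2096, 0.071]] [0.5814 0.1822 0.071 ] 0.212
len -0.0011532466619698532 across 0.001160934821161998
```

Off by about 1 mm each way and square to the housing, so it's well within tolerance.

```bash
python3 -c "
from bench import ctrl
print(ctrl.hand_in())"
```

```text
the job is handed in; nothing more can be done
None
```

The top cover plate now lies flat and square on the housing, about 1 mm off centre each way. The last pictures show the stack still in the magazine and nothing knocked over. I handed the job in at about 21.5 s; the hand-in gave no verdict.

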